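Hang a tube carrier on the bath wall in the pump stream

ROBOT

A 7-joint arm with a two-finger parallel gripper is mounted at the origin on a cart in front of the work surface, level with it; the furniture and walls round the work are solid. World frame = base frame: x ahead of the robot, y to its left, z up, the work surface at z = 0. Lengths are in mm, angles in degrees, forces in N, time in s.
With the tool pointing down it reaches from about 350 to 900 mm from the base axis. Payload 7.2 kg.
Tool frame: the origin (TCP) lies at the centre of the arm's flange, where the gripper is bolted on; the fingertips stand 182 mm ahead of it and the grasp point (between the pads) lies 163 mm ahead of it; z points along the fingers, y is the line along which they close (so a half turn about z gives the same grasp; the last joint's range is limited). The gripper opens to 88 mm and grips with 3 to 60 N. Pads are 20 mm wide; open, the fingers measure 115 mm over their backs; the gripper's body (75 mm by 178 mm) begins 61 mm behind the grasp point.
Start: joints at [71.264, 23.554, -0.728, 91.456, 0.321, 64.991, -4.71], TCP at [159.937, -604.188, 404.653] pointing down, gripper open.
Joint ranges: [-169.25, 169.25], [-16.82, 113.86], [-84.01, 82.57], [7.8, 145.47], [-59.2, 239.2], [7.22, 106.19], [-163.78, 163.78]. Speed limits (degrees/s): [136.94, 136.94, 172.46, 172.46, 180, 180, 180].

INTERFACE

Orientations are given as [roll, pitch, yaw] about the fixed x, y, z axes, in that order (R = Rz(yaw) Ry(pitch) Rx(roll)).
In Python, from workcell import r, vision gives the robot as it stands.
- The arm moves only by the tool servo_tool, never from a script. Its argument "moves" is a list of rows, each a list of 5 numbers: the closure, from -1 (fully open) to 1 (shut), so that 0 is half open, then the shift along the world's x, y, z in m, then the turn about the world's z in rad. In form: [[jaw, x, y, z, turn], ...]. A call has 1 to 5 rows; each row shifts and turns the commanded pose from where the row before left it; what a row does not reach is not made up. A row lasts 1/12 s, in which the tool goes at most 41.7 mm and 7.16 degrees, less where a joint would pass 70% of its speed; a pose out of reach is approached as far as the arm can. A call with a gripper value outside its range is refused whole. The fingers move at their own pace and stop on an object; the grip force is fixed at half the most. Time passes only in rows, so rows that do not move let the fingers close. It gives the time, the measured TCP pose, the force, the opening and the grip force at its end, in the units of the state.
- r.sense(): the state, without advancing time (a new reading comes with each control period).
- vision.camera(name): name is "side" or "top"; returns the picture (384x512x3 uint8, red, green, blue); there is no depth.
- vision.camera_info(name): a dict with "fov_y" (degrees; the focal length in pixels is half the picture's height over the tangent of half this angle, whatever the lens; pixels are square), "cx", "cy" (the principal point, pixels), "rvec" (rotation vector, rad) and "tvec" (3), from world to camera coordinates, as OpenCV has them. Camera axes: x right, y down, z forward; pixel columns grow to the right and rows downward; lengths in mm; the calibration is good to about 2 mm. A picture is of the moment at which its call begins. camera_info takes no time and is no camera call.
- r.hand_in(): hands the job in; it is judged then, once.
The state is a dict: "clock": time; "joint_positions": joint angles; "joint_velocities": joint speeds; "joint_efforts": joint torques, N m; "tool_pos": TCP position; "tool_rot": TCP orientation; "wrist_force": force on the tool from outside, world axes, zero at the start; "moment": the same for the moment, N m; "width": finger opening in mm; "grip_force": force on a finger pad.
Only numpy, scipy, OpenCV 4.12 (cv2) and the standard library are available. Lean on these libraries where they do the work, as an engineer would, in place of code of your own. Each camera call takes 0.05 s, during which the arm holds its last target. There are 200 camera calls.

TASK

Set the water bath up for incubation: pick up the steel tube carrier by its black grip, hook it over the tank's right-hand long wall with the tubes inside the tank, a few centimetres clear of the thermostat's bridge, and press it down past its spring leaf until it is fully home on the rim. Then, keeping it fully home, slide it along the wall until it lightly butts against the bridge, and let go. Be gentle: do not bear hard on the tank or bump or shift the thermostat, and leave the bottle and the petri dishes beside it alone.

Things in the scene. Friction and masses are not known exactly. Their poses are not given: they have to be found in the camera images.
- tank: Clear, empty, open bath tank, fixed to the bench, 300 (its x) x 150 (y) x 140 mm high, flat pale rim at height 140 mm, walls 5 mm thick, tank floor 9 mm above the bench. Origin: centre of its underside. Its x axis runs along its length, away from the robot (within 0.2 rad), towards the thermostat; its y axis points left.
- rim_mid (a point): Point on top of the tank's right-hand long wall (the -y one), midway along its length and on the centre-line of its 5 mm thickness. Axes as the tank's.
- thermostat: White control head on a silver bridge plate across both long walls at the tank's far end, held by thumbscrews only (a push over about 20 N makes it slip). Plate 80 (x) x 184 (y) x 12 mm, resting on the rim. Origin: middle of its near edge, at rim height; axes as the tank's. The head begins 52 mm behind the near edge and rises 95 mm above the rim.
- bridge_edge (a point): Point on the bridge plate's near edge, at rim height, over the centre-line of the right-hand wall. Axes as the tank's.
- carrier: Bent steel sheet with four capped tubes, 90 (its x) x 58 (y) mm, 136 mm high with grip, 0.2 to 0.32 kg, standing upright on the bench. Origin: bottom edge of the flat back plate, midway along its length; the plate's face on the hook side is y = 0. z points up; tubes and shelves reach 39 mm to +y; the hook is on the -y side, 90 mm long, 3 mm thick top, open below. Tubes' caps end at z = 79 mm.
- grip (a point): Centre of the carrier's black grip block, 44 (carrier x) x 14 (carrier y) x 32 mm (z): take it across its 14 mm, from above. In the carrier's frame it lies at (0, -4, 120) mm. 13 mm of free height between the block and the hook's top.
- hook_seat (a point): Point in the underside of the hook's top where the wall's centre-line lies when the carrier hangs fully home: at (0, -2.5, 88) mm in the carrier's frame. Fully home, it lies on the rim, and the carrier's axes are along the tank's.
- front_end (a point): The same underside point at the carrier's +x end (45 mm along x from hook_seat): it meets the bridge_edge point when the carrier butts against the bridge.
- media_bottle: Bottle with orange cap, 66 x 66 x 139 mm, standing on the bench to the right of the carrier; to be left alone. Origin at the centre of its underside.
- leaf_nose (a point): Nose of the bowed steel spring leaf inside the hook's outer lip, 16 mm below the hook's top. It narrows the slot (back plate to lip, 13 mm) to about 3 mm at rest and yields outwards to 9 mm under 2 to 11 N. Below it the slot widens to 12 mm; the lip ends 33 mm below the hook's top. On a 5 mm wall it makes 4 to 20 N of friction against pressing down or sliding; it holds the carrier when released.
- petri_dishes: Stack of four white petri dishes, 95 mm across and 57 mm high, on the bench near its front edge, right of the carrier; to be left alone. Origin at the centre of its underside.

How it is judged:
By the outcome, as a careful person would: the job done as asked, in the order asked, and still so for the second after the job is handed in, with the robot touching nothing.
It also fails if it takes over 64 s, if anything falls off the work surface, if the arm or the gripper's body presses on something with over 40 N, if the wrist force passes 120 N, or if a joint passes its speed limit or range.

## Working session

There is one attempt and no reset: what is moved stays moved. The work goes in short steps, Python scripts to look and compute and a tool call to move; the robot and the scene stay as the last step left them, time stands still between calls to the robot, and variables do not carry over. Pictures are saved under pics/ and viewed, at most 10 in all, crops included, and the job is handed in when it is done.

Besides the shell and the picture viewer there is one more tool, called after "Call:" as name(argument=value, ...) on one line, values as JSON. servo_tool: Moves the arm, as the interface text tells. Its arguments: {"type":"object","properties":{"moves":{"type":"array","items":{"type":"array","items":{"type":"number"}}}},"required":["moves"]}

```bash
mkdir -p pics; cat > h.py <<'E'
import numpy as np, cv2
from workcell import r, vision
def cam(n):
    i=vision.camera_info(n); f=192/np.tan(np.radians(i["fov_y"])/2)
    K=np.array([[f,0,i["cx"]],[0,f,i["cy"]],[0,0,1.]])
    return K,np.array(i["rvec"],float).ravel(),np.array(i["tvec"],float).ravel(),i
def proj(n,P):
    K,rv,t,_=cam(n); return cv2.projectPoints(np.array(P,float).reshape(-1,3),rv,t,K,None)[0].reshape(-1,2)
def onz(n,uv,z):
    K,rv,t,_=cam(n); R=cv2.Rodrigues(rv)[0]; c=-R.T@t
    d=R.T@np.linalg.inv(K)@np.array([*uv,1.]); return c+d*(z-c[2])/d[2]
def tri(a,b):
    A=[]
    for n,uv in (("side",a),("top",b)):
        K,rv,t,_=cam(n); P=K@np.c_[cv2.Rodrigues(rv)[0],t]
        A+= [uv[0]*P[2]-P[0],uv[1]*P[2]-P[1]]
    v=np.linalg.svd(np.array(A))[2][-1]; return v[:3]/v[3]
def snap(n,f,box=None,s=1):
    im=vision.camera(n)[:,:,::-1]
    if box: im=im[box[1]:box[3],box[0]:box[2]]
    cv2.imwrite("pics/"+f,cv2.resize(im,None,fx=s,fy=s,interpolation=cv2.INTER_CUBIC))
E
python3 - <<'E'
from h import *
for n in("side","top"):
    K,rv,t,i=cam(n); print(i, -cv2.Rodrigues(rv)[0].T@t); snap(n,n+"0.png",None,1.5)
print(r.sense())
E
```

```text
{'fov_y': 57.94423377106517, 'cx': 250.66512080429567, 'cy': 189.89823477017057, 'rvec': array([ 2.17409736, -0.15121132,  0.06284849]), 'tvec': array([-565.77652389,  -78.00208035, 1171.86716927])} [  434.51016665 -1073.44333594   598.64879649]
{'fov_y': 45.65810647353255, 'cx': 261.880854930379, 'cy': 195.55027580394486, 'rvec': array([ 2.1469009 , -2.15034438,  0.15860662]), 'tvec': array([-362.83357623,  503.2666506 , 1142.43158456])} [ 333.90475202 -359.07847613 1204.0123403 ]
{'clock': 0.1, 'joint_positions': array([71.26377573, 23.59695033, -0.72865818, 91.49699288,  0.31976801,
       64.98949287, -4.71056292]), 'joint_velocities': array([-0.00275334, -0.003454  ,  0.0243323 , -0.11700097, -0.04028227,
       -0.07339944, -0.00932747]), 'joint_efforts': array([ 3.32477837e-03, -5.89101648e+01,  6.44307174e-01, -2.91711062e+01,
       -5.37620229e-02,  1.45301077e-02,  7.62376317e-05]), 'tool_pos': array([ 159.89832102, -604.01787493,  403.89260506]), 'tool_rot': array([-1.79918715e+02,  4.60626231e-03,  1.48290082e+01]), 'wrist_force': array([-0.27843584,  0.17004281, -0.12552239]), 'moment': array([-0.00485007, -0.02433244, -0.03247203]), 'grip_force': 0.0, 'width': 87.35252750323662}
```

View pics/side0.png

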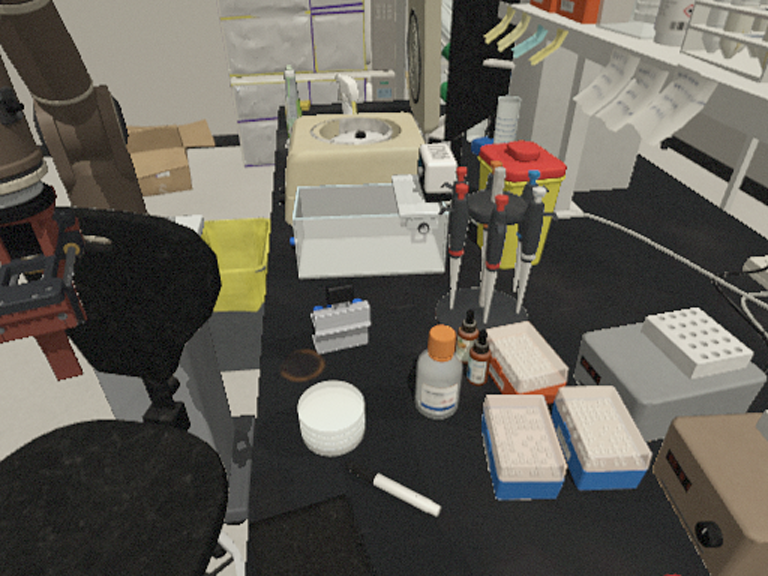

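View pics/top0.png

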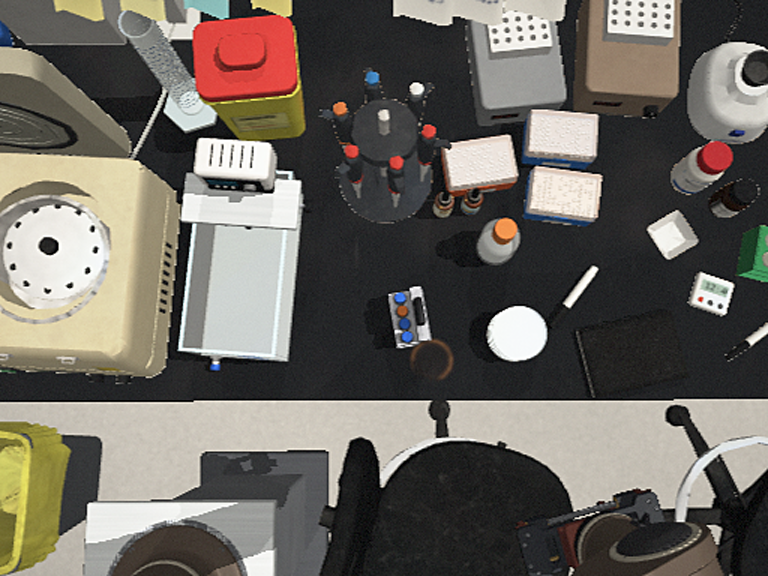

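Carrier at about (273,212) in native top pixels, tank right wall at about (197,185). I'll zoom in on both in one montage.

```bash
python3 - <<'E'
from h import *
def crop(n,x0,y0,x1,y1,w,h):
    return cv2.resize(I[n][y0:y1,x0:x1],(w,h),interpolation=cv2.INTER_CUBIC)
I={n:vision.camera(n)[:,:,::-1].copy() for n in("side","top")}
for n in I: cv2.imwrite(f"pics/raw_{n}.png",I[n])
a=crop("top",250,185,295,240,450,550)
b=crop("side",195,180,260,240,650//2,300)
c=crop("side",185,105,315,190,325,212)
right=np.vstack([b,c,np.zeros((38,325,3),np.uint8)])
cv2.imwrite("pics/m1.png",np.hstack([a,right]))
cv2.imwrite("pics/m2.png",crop("top",112,105,207,250,95*4,145*4))
E
```

```text
(no output)
```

View pics/m1.png

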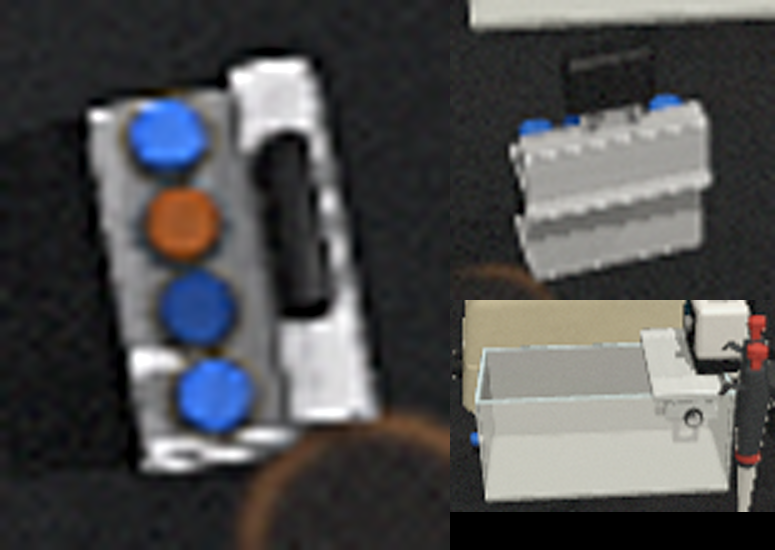

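View pics/m2.png

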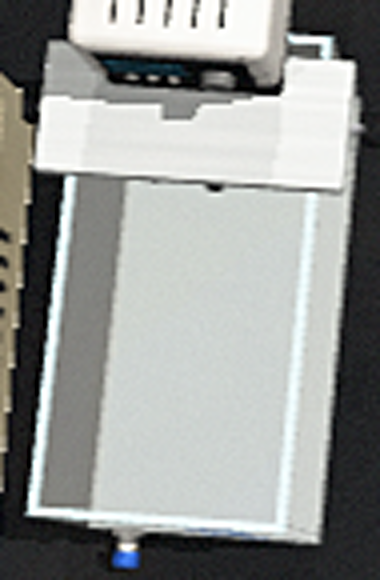

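m1: the hook's top corners are at about (228,72), (312,60), (378,412) and (290,420), the cap line runs (168,135)→(214,395), and the grip top centre is near (293,225). m2: the right rim line runs (312,190)→(283,525), the left rim (70,180)→(33,512), and the bridge's near edge (35,168)→(343,188).

```bash
python3 - <<'E'
from h import *
def n(u,v,x0,y0,s): return (x0+(u+.5)/s-.5,y0+(v+.5)/s-.5)
ang=lambda a,b: np.degrees(np.arctan2(b[1]-a[1],b[0]-a[0]))
T=lambda u,v,z: onz("top",n(u,v,250,185,10),z)
H=[T(*p,91) for p in((228,72),(312,60),(378,412),(290,420))]
print("hook",np.round(H,1),ang(H[2],H[1]),ang(H[3],H[0]),np.linalg.norm(H[1]-H[2]),np.linalg.norm(H[0]-H[1]))
C=[T(*p,79) for p in((168,135),(183,222),(198,308),(214,395))]
print("caps",np.round(C,1),ang(C[3],C[0]), np.mean(C,0))
print("grip",T(293,225,136))
M=lambda u,v,z=140: onz("top",n(u,v,112,105,4),z)
R=[M(283,525),M(312,190)];L=[M(33,512),M(70,180)];B=[M(35,168),M(343,188)]
for k,v in dict(R=R,L=L,B=B).items(): print(k,np.round(v,1),ang(*v),np.linalg.norm(v[0]-v[1]))
# side check
S=lambda u,v,z=140: onz("side",n(u-450,v-300,185,105,2.5),z)
print("side near-right rim",S(477,402),"bridge right near corner",S(655,398)," left near",S(485,348))
print("side grip proj", proj("side",[[*T(293,225,136)[:2],136]]), "seen top centre", n(610-450,58,195,180,5))
# refine lines on bright rim
g=cv2.imread("pics/raw_top.png").astype(float)
for nm,(p,q) in dict(R=((283,525),(312,190)),L=((33,512),(70,180))).items():
    p=np.array(n(*p,112,105,4));q=np.array(n(*q,112,105,4));pts=[]
    for t in np.linspace(.08,.92,40):
        c=p+t*(q-p);y=int(round(c[1]));xs=np.arange(int(c[0])-4,int(c[0])+6)
        w=g[y,xs].min(1);w=np.clip(w-np.percentile(w,75)+0,0,None)
        if w.sum()>5: pts.append(onz("top",((w*xs).sum()/w.sum(),y),140))
    pts=np.array(pts);k=np.polyfit(pts[:,0],pts[:,1],1);print(nm,"y=",k,np.degrees(np.arctan(k[0])),np.std(pts[:,1]-np.polyval(k,pts[:,0])))
E
```

```text
hook [[ 504.3 -389.3   91. ]
 [ 507.3 -410.1   91. ]
 [ 420.2 -425.5   91. ]
 [ 418.3 -404.    91. ]] 10.063904514610536 9.700487464257888 88.39858216758333 20.976495898606803
caps [[ 490.3 -374.6   79. ]
 [ 468.5 -378.2   79. ]
 [ 447.  -381.9   79. ]
 [ 425.4 -385.7   79. ]] 9.756070540083806 [ 457.8002364  -380.11690427   79.        ]
grip [ 460.90019823 -403.20968102  136.        ]
R [[ 393.3 -178.1  140. ]
 [ 592.8 -190.8  140. ]] -3.6422179602268208 199.9589953393601
L [[401.  -32.6 140. ]
 [599.1 -46.2 140. ]] -3.937449372269459 198.49786521567816
B [[ 606.4  -25.   140. ]
 [ 594.  -209.3  140. ]] -93.85966976506043 184.69285714637317
side near-right rim [ 390.33696017 -176.37331546  140.        ] bridge right near corner [ 592.27446609 -198.03190366  140.        ]  left near [400.92056868 -27.89895429 140.        ]
side grip proj [[226.27331272 189.42924481]] seen top centre (226.6, 191.2)
R y= [-7.28881053e-02 -1.47625788e+02] -4.1688087293508005 0.2868190363022039
L y= [-0.07240746 -2.89242919] -4.141414430402293 0.29204509438183196
```

Everything agrees: the caps, hook and grip give the grip at (461.3, -403.4) with yaw 9.85°. The tank's yaw is about -4.05°. Moving to above the grip.

Call:
servo_tool(moves=[[-1,0.03,0.02,0,-0.0174],[-1,0.03,0.02,0,-0.0174],[-1,0.03,0.02,0,-0.0174],[-1,0.03,0.02,0,-0.0174],[-1,0.03,0.02,0,-0.0174]])

```text
clock: 0.62
tool_pos: [311.0, -503.1, 404.6]
tool_rot: [-180.0, 0.0, 9.8]
wrist_force: [-0.0, -1.0, 0.2]
width: 87.7
grip_force: 0.0
```

Call:
servo_tool(moves=[[-1,0.03,0.02,0,0],[-1,0.03,0.02,0,0],[-1,0.03,0.02,0,0],[-1,0.03,0.02,0,0],[-1,0.0314,0.0208,0,0]])

```text
clock: 1.03
tool_pos: [462.3, -402.4, 404.7]
tool_rot: [180.0, 0.0, 9.8]
wrist_force: [0.5, -1.2, -0.1]
width: 88.0
grip_force: 0.0
```

Call:
servo_tool(moves=[[-1,0,0,-0.02,0],[-1,0,0,-0.02,0],[-1,0,0,-0.02,0],[-1,0,0,-0.005,0],[-1,0,0,0,0]])

```text
clock: 1.45
tool_pos: [460.9, -403.1, 338.0]
tool_rot: [-179.9, 0.1, 9.8]
wrist_force: [0.1, 1.1, 0.4]
width: 87.7
grip_force: 0.0
```

Call:
servo_tool(moves=[[-1,0,0,-0.02,0],[-1,0,0,-0.02,0],[-1,0,0,-0.012,0],[-1,0,0,-0.004,0],[-1,0,0,0,0]])

```text
clock: 1.87
tool_pos: [461.2, -403.5, 283.4]
tool_rot: [-180.0, 0.0, 9.8]
wrist_force: [-0.2, 0.7, 0.2]
width: 87.8
grip_force: 0.0
```

Call:
servo_tool(moves=[[-0.4,0,0,0,0],[0,0,0,0,0],[0.3,0,0,0,0],[0.5,0,0,0,0],[0.6,0,0,0,0]])

```text
clock: 2.28
tool_pos: [461.5, -403.5, 284.3]
tool_rot: [180.0, -0.0, 9.8]
wrist_force: [0.2, -0.9, 0.7]
width: 58.2
grip_force: 0.0
```

```bash
python3 - <<'E'
from h import *
snap("top","t1.png",(240,170,310,250),6)
s=r.sense();print(s["tool_pos"],s["width"],s["wrist_force"])
E
```

```text
[ 461.39860368 -403.44139141  284.10301151] 53.641795749975394 [ 0.3981781   0.18228558 -0.5293315 ]
```

View pics/t1.png

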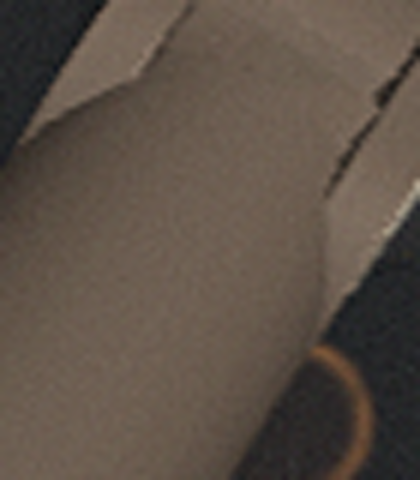

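From the top the arm hides the grip. Closing now and judging by the opening.

Call:
servo_tool(moves=[[1,0,0,0,0],[1,0,0,0,0],[1,0,0,0,0],[1,0,0,0,0],[1,0,0,0,0]])

```text
clock: 2.75
tool_pos: [461.3, -403.4, 283.6]
tool_rot: [-180.0, 0.0, 9.8]
wrist_force: [0.3, 1.0, -0.5]
width: 20.5
grip_force: 0.0
```

Call:
servo_tool(moves=[[1,0,0,0,0],[1,0,0,0,0],[1,0,0,0,0],[1,0,0,0,0],[1,0,0,0,0]])

```text
clock: 3.17
tool_pos: [461.3, -403.4, 283.5]
tool_rot: [-180.0, 0.0, 9.8]
wrist_force: [0.1, -1.5, -2.1]
width: 13.9
grip_force: 30.0
```

Grasped at 13.9 mm. Lifting 170 mm, then moving across and aligning to the tank's yaw.

Call:
servo_tool(moves=[[1,0,0,0.01,0],[1,0,0,0.02,0],[1,0,0,0.025,0],[1,0,0,0.025,0],[1,0,0,0.025,0]])

```text
clock: 3.58
tool_pos: [461.1, -403.2, 390.2]
tool_rot: [-180.0, 0.0, 9.9]
wrist_force: [-0.1, -0.9, -1.6]
width: 13.7
grip_force: 30.0
```

Call:
servo_tool(moves=[[1,0,0,0.025,-0.03],[1,0,0,0.02,-0.04],[1,0,0,0.015,-0.05],[1,0,0,0.005,-0.05],[1,0.005,0.015,0,-0.04]])

```text
clock: 4.0
tool_pos: [464.8, -391.1, 456.2]
tool_rot: [179.8, -0.1, -2.6]
wrist_force: [-0.1, -0.7, -3.3]
width: 14.0
grip_force: 30.0
```

Call:
servo_tool(moves=[[1,0.008,0.025,0,-0.03],[1,0.008,0.03,0,-0.0026],[1,0.008,0.03,0,0],[1,0.008,0.03,0,0],[1,0.005,0.025,0,0]])

```text
clock: 4.42
tool_pos: [503.7, -245.8, 454.3]
tool_rot: [-180.0, -0.0, -4.0]
wrist_force: [-0.2, -0.4, -3.1]
width: 13.7
grip_force: 30.0
```

Call:
servo_tool(moves=[[1,0.004,0.015,0,0],[1,0.002,0.01,0,0],[1,0,0.004,0,0],[1,0,0,0,0],[1,0,0,0,0]])

```text
clock: 4.83
tool_pos: [508.9, -220.5, 453.8]
tool_rot: [180.0, 0.0, -4.1]
wrist_force: [-0.6, -0.5, -2.3]
width: 13.7
grip_force: 30.0
```

```bash
python3 - <<'E'
from h import *
s=r.sense();print(s["tool_pos"],s["tool_rot"],s["width"],s["wrist_force"])
a=vision.camera("top")[90:250,100:260,::-1];b=vision.camera("side")[60:200,180:320,::-1]
cv2.imwrite("pics/raw_t2.png",a)
a=cv2.resize(a,(400,400),interpolation=2);b=cv2.resize(b,(400,400),interpolation=2);cv2.imwrite("pics/p2.png",np.hstack([a,b]))
E
```

```text
[ 508.911141   -220.49071328  453.77133374] [ 1.79956890e+02  1.16064403e-02 -4.12644959e+00] 13.740395611868767 [-0.6170775  -0.54997101 -2.28543064]
```

View pics/p2.png

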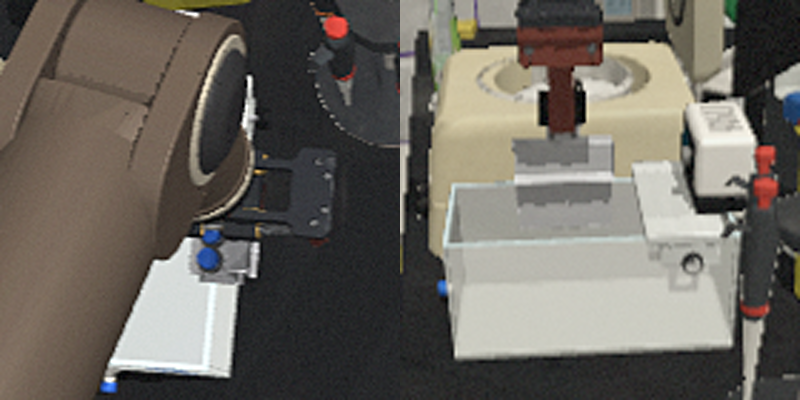

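The carrier hangs level and aligned beside the wall, with the near cap at (208,258) in the left view. I'll check the camera against the robot with that cap.

```bash
python3 - <<'E'
from h import *
def bl(im,x0,y0,cx,cy,rad):
    h=cv2.cvtColor(im,cv2.COLOR_BGR2HSV).astype(int);yy,xx=np.mgrid[:im.shape[0],:im.shape[1]]
    m=(abs(h[...,0]-108)<14)&(h[...,1]>110)&(h[...,2]>50)&(np.hypot(xx+x0-cx,yy+y0-cy)<rad)
    return xx[m].mean()+x0,yy[m].mean()+y0,m.sum()
a=bl(cv2.imread("pics/raw_top.png"),0,0,270.9,224,5);b=bl(cv2.imread("pics/raw_t2.png"),100,90,183,193,5)
print(a,b)
rot=lambda d,yaw:(np.cos(yaw)*d[0]+np.sin(yaw)*d[1],-np.sin(yaw)*d[0]+np.cos(yaw)*d[1])
p=onz("top",a[:2],79);q=onz("top",b[:2],249.3)
print(p,rot(p[:2]-[461.3,-403.4],np.radians(9.85)));print(q,rot(q[:2]-[508.9,-220.5],np.radians(-4.1)))
E
```

```text
(np.float64(271.0), np.float64(224.0), np.int64(45)) (np.float64(182.73333333333335), np.float64(192.91666666666669), np.int64(60))
[ 425.55516453 -385.86844463   79.        ] (np.float64(-32.218808355336016), np.float64(23.387968797386385))
[ 477.81768557 -195.39008458  249.3       ] (np.float64(-32.798062819747656), np.float64(22.823347648531946))
```

Cap offset agrees within 0.6 mm. Moving over the wall and lowering to just above the lip's entry.

Call:
servo_tool(moves=[[1,0.001,0.008,0,0],[1,0,0.012,0,0],[1,0,0.01,0,0],[1,0,0.0065,0,0],[1,0,0,0,0]])

```text
clock: 5.35
tool_pos: [510.6, -180.4, 453.8]
tool_rot: [-179.9, -0.0, -3.9]
wrist_force: [-0.6, 0.5, -2.0]
width: 14.1
grip_force: 30.0
```

Call:
servo_tool(moves=[[1,0,0,-0.008,0],[1,0,0,-0.012,0],[1,0,0,-0.012,0],[1,0,0,-0.012,0],[1,0,0,-0.012,0]])

```text
clock: 5.77
tool_pos: [510.1, -183.4, 396.5]
tool_rot: [180.0, 0.0, -4.1]
wrist_force: [-0.3, 0.7, -2.1]
width: 14.0
grip_force: 30.0
```

Call:
servo_tool(moves=[[1,0,0,-0.01,0],[1,0,0,-0.008,0],[1,0,0,-0.004,0],[1,0,0,0,0],[1,0,0,0,0]])

```text
clock: 6.18
tool_pos: [510.4, -183.0, 375.7]
tool_rot: [180.0, -0.0, -4.1]
wrist_force: [0.1, 0.2, -2.3]
width: 13.7
grip_force: 30.0
```

```bash
python3 - <<'E'
from h import *
s=r.sense();print(s["tool_pos"],s["tool_rot"],s["wrist_force"])
a=vision.camera("top")[140:250,130:240,::-1];b=vision.camera("side")[80:190,190:300,::-1]
a=cv2.resize(a,(400,400),interpolation=2);b=cv2.resize(b,(400,400),interpolation=2);cv2.imwrite("pics/p3.png",np.hstack([a,b]))
E
```

```text
[ 510.44147012 -182.99470562  375.74738766] [ 1.79995575e+02 -1.36029061e-03 -4.06056902e+00] [ 0.10637516  0.21318859 -2.26964232]
```

View pics/p3.png

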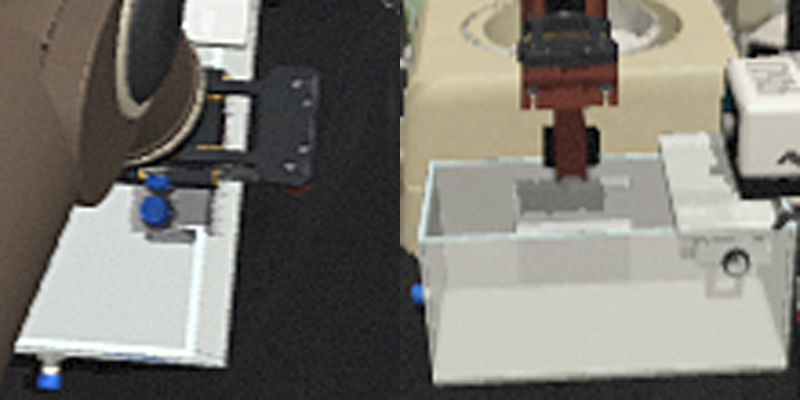

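The lip sits about 7 mm above the rim, centred over the wall, with the back plate inside. Entering slowly.

Call:
servo_tool(moves=[[1,0,0,-0.004,0],[1,0,0,-0.004,0],[1,0,0,-0.003,0],[1,0,0,-0.003,0],[1,0,0,0,0]])

```text
clock: 6.7
tool_pos: [510.2, -183.0, 361.0]
tool_rot: [180.0, 0.0, -4.1]
wrist_force: [0.6, 0.9, -2.3]
width: 13.7
grip_force: 30.0
```

Call:
servo_tool(moves=[[1,0,-0.0005,-0.001,0],[1,0,-0.0005,-0.001,0],[1,0,0,-0.001,0],[1,0,0,-0.001,0],[1,0,0,0,0]])

```text
clock: 7.12
tool_pos: [510.4, -184.5, 357.9]
tool_rot: [179.9, -0.0, -4.1]
wrist_force: [0.1, -2.4, -0.9]
width: 13.8
grip_force: 30.0
```

Call:
servo_tool(moves=[[1,0,0,-0.001,0],[1,0,0,-0.001,0],[1,0,0,-0.001,0],[1,0,0,-0.001,0],[1,0,0,0,0]])

```text
clock: 7.53
tool_pos: [510.4, -184.4, 353.7]
tool_rot: [180.0, -0.0, -4.1]
wrist_force: [1.0, -4.0, 0.2]
width: 13.8
grip_force: 30.0
```

Call:
servo_tool(moves=[[1,0,0,-0.001,0],[1,0,0,-0.001,0],[1,0,0,-0.001,0],[1,0,0,-0.001,0],[1,0,0,0,0]])

```text
clock: 7.95
tool_pos: [510.3, -184.6, 349.4]
tool_rot: [179.9, -0.0, -4.1]
wrist_force: [1.1, -6.6, -0.6]
width: 13.3
grip_force: 30.0
```

Call:
servo_tool(moves=[[1,0,-0.0005,-0.001,0],[1,0,-0.0005,-0.001,0],[1,0,0,-0.001,0],[1,0,0,-0.001,0],[1,0,0,0,0]])

```text
clock: 8.37
tool_pos: [510.1, -185.3, 345.1]
tool_rot: [180.0, 0.0, -4.1]
wrist_force: [0.9, -4.7, -1.9]
width: 14.1
grip_force: 30.0
```

Call:
servo_tool(moves=[[1,0,0,-0.001,0],[1,0,0,-0.001,0],[1,0,0,-0.001,0],[1,0,0,-0.001,0],[1,0,0,0,0]])

```text
clock: 8.78
tool_pos: [510.1, -185.3, 341.1]
tool_rot: [180.0, 0.1, -4.1]
wrist_force: [-0.1, -5.3, -0.8]
width: 13.6
grip_force: 30.0
```

Call:
servo_tool(moves=[[1,0,0,-0.001,0],[1,0,0,-0.001,0],[1,0,0,-0.001,0],[1,0,0,-0.001,0],[1,0,0,0,0]])

```text
clock: 9.2
tool_pos: [510.0, -185.3, 337.0]
tool_rot: [180.0, 0.1, -4.1]
wrist_force: [-0.5, -5.2, -1.7]
width: 13.8
grip_force: 30.0
```

Call:
servo_tool(moves=[[1,0,0,-0.0007,0],[1,0,0,0,0],[1,0,0,-0.0007,0],[1,0,0,0,0],[1,0,0,0,0]])

```text
clock: 9.62
tool_pos: [510.0, -185.4, 336.3]
tool_rot: [180.0, 0.0, -4.1]
wrist_force: [-1.6, -5.0, 4.5]
width: 13.9
grip_force: 30.0
```

Call:
servo_tool(moves=[[1,0,0,-0.0007,0],[1,0,0,0,0],[1,0,0,0,0]])

```text
clock: 9.87
tool_pos: [510.0, -185.3, 336.3]
tool_rot: [180.0, 0.0, -4.1]
wrist_force: [-3.5, -4.2, 9.1]
width: 13.6
grip_force: 30.0
```

Call:
servo_tool(moves=[[1,0,0,-0.0007,0],[1,0,0,0,0],[1,0,0,0,0]])

```text
clock: 10.12
tool_pos: [510.0, -185.2, 336.2]
tool_rot: [180.0, 0.0, -4.1]
wrist_force: [-5.8, -3.2, 14.3]
width: 13.5
grip_force: 30.0
```

```bash
python3 - <<'E'
from h import *
s=r.sense();print(s["tool_pos"],s["tool_rot"],s["wrist_force"],s["moment"])
snap("side","p4.png",(205,110,280,166),10)
# expected wall contact geometry: rim line & hook lip end/top, as carrier home at this x
ex=np.array([np.cos(np.radians(-4.1)),np.sin(np.radians(-4.1)),0]);c=np.array([510,-184.8,140.])
for n_,P in dict(hooktop=3,lipend=-33).items():
    q=proj("side",[c+ex*d+[0,0,P]+np.array([-.07,-1,0])*12 for d in(-45,45)]); print(n_,(q-[205,110]+.5)*10)
E
```

```text
[ 510.02356442 -185.24430513  336.21692323] [ 1.79950025e+02  2.11660593e-03 -4.08941946e+00] [-5.7949451  -3.16444233 14.3281937 ] [-0.94258014  1.37485415 -0.04300049]
hooktop [[172.66583017 359.709042  ]
 [490.42781744 347.36105565]]
lipend [[180.06069848 471.25678127]
 [491.28913332 458.72605001]]
```

View pics/p4.png

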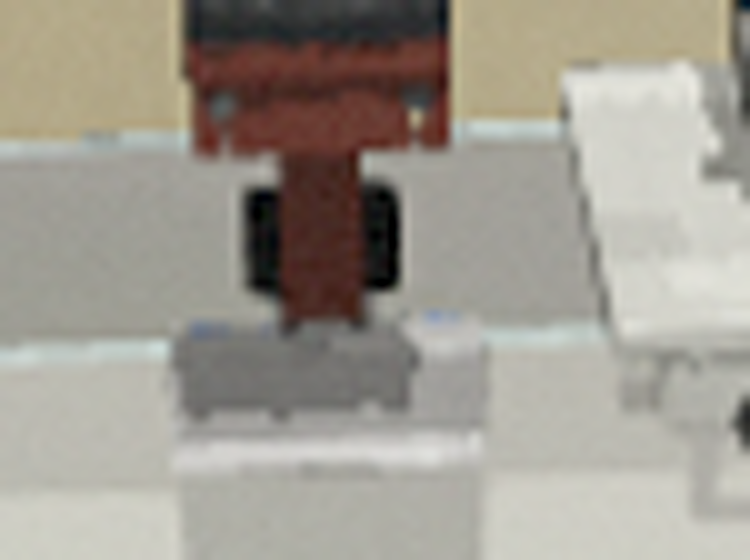

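The lip end sits where the model predicts for fully home, (175–180, 470)→(488, 456) against (180,471)→(491,459), and level. The gap to the bridge is about 40 mm. Easing the press a little and sliding.

Call:
servo_tool(moves=[[1,0.001,-0.0003,0.0003,0],[1,0.0015,-0.0002,0,0],[1,0.0015,-0.0002,0,0],[1,0.0015,-0.0002,0,0],[1,0.0015,-0.0001,0,0]])

```text
clock: 10.58
tool_pos: [515.1, -186.2, 336.0]
tool_rot: [180.0, 0.4, -4.1]
wrist_force: [-16.0, -2.3, 22.3]
width: 14.2
grip_force: 30.0
```

Call:
servo_tool(moves=[[1,0.002,-0.0002,0,0],[1,0.002,-0.0001,0,0],[1,0.002,-0.0002,0,0],[1,0.002,-0.0001,0,0],[1,0.002,-0.0001,0,0]])

```text
clock: 11.0
tool_pos: [525.0, -187.0, 336.0]
tool_rot: [180.0, 0.4, -4.1]
wrist_force: [-15.3, -3.0, 20.9]
width: 14.0
grip_force: 30.0
```

Call:
servo_tool(moves=[[1,0.0015,-0.0002,0.0004,0],[1,0.002,-0.0001,0.0003,0],[1,0.002,-0.0002,0,0],[1,0.002,-0.0001,0,0],[1,0.002,-0.0001,0,0]])

```text
clock: 11.42
tool_pos: [534.8, -187.6, 336.1]
tool_rot: [180.0, 0.4, -4.1]
wrist_force: [-12.7, -3.9, 14.5]
width: 14.3
grip_force: 30.0
```

Call:
servo_tool(moves=[[1,0.002,-0.0002,0,0],[1,0.002,-0.0001,0,0],[1,0.0015,-0.0001,0,0],[1,0.001,-0.0001,0,0],[1,0.001,-0.0001,0,0]])

```text
clock: 11.83
tool_pos: [542.3, -188.2, 336.1]
tool_rot: [180.0, 0.4, -4.1]
wrist_force: [-12.3, -2.9, 14.2]
width: 13.7
grip_force: 30.0
```

Call:
servo_tool(moves=[[1,0.001,-0.0001,0,0],[1,0.001,-0.0001,0,0],[1,0.001,0,0,0],[1,0.001,-0.0001,0,0],[1,0.0005,0,0,0]])

```text
clock: 12.25
tool_pos: [546.8, -188.6, 336.1]
tool_rot: [180.0, 0.3, -4.1]
wrist_force: [-11.4, -2.9, 13.8]
width: 13.6
grip_force: 30.0
```

Call:
servo_tool(moves=[[1,0.0004,0,0,0],[1,0.0004,-0.0001,0,0],[1,0.0004,0,0,0],[1,0.0004,0,0,0],[1,0.0004,0,0,0]])

```text
clock: 12.67
tool_pos: [548.1, -188.7, 336.1]
tool_rot: [180.0, 0.5, -4.1]
wrist_force: [-17.3, -1.7, 18.3]
width: 13.9
grip_force: 30.0
```

```bash
python3 - <<'E'
from h import *
s=r.sense();print(s["tool_pos"],s["wrist_force"],s["moment"])
snap("side","p5.png",(215,110,290,166),10)
E
```

```text
[ 548.06740279 -188.66913419  336.09437268] [-17.3406947   -1.71312217  18.32182921] [-0.49050009  3.87837577 -0.01363579]
```

View pics/p5.png

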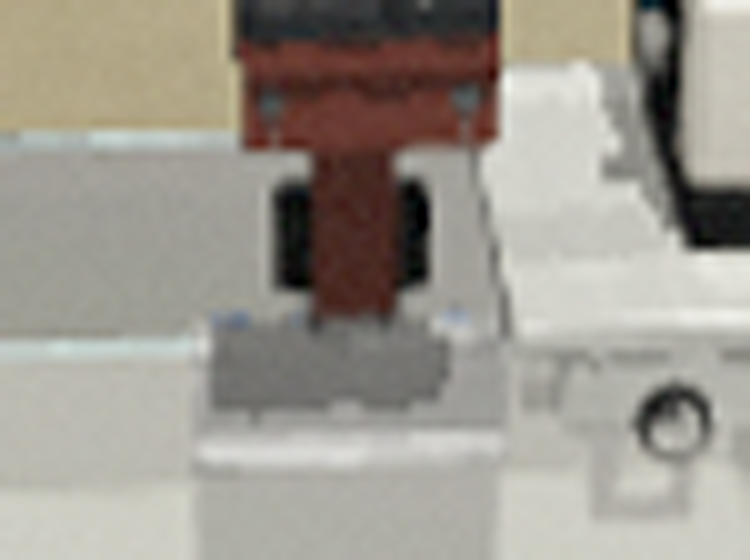

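Fx rose by 6 N while the motion stalled (1.3 mm moved of 2.0), and the picture shows the carrier's end (508) at the bridge edge (510). One small confirming nudge.

Call:
servo_tool(moves=[[1,0.0003,0,0,0],[1,0,0,0,0]])

```text
clock: 12.88
tool_pos: [548.2, -188.7, 336.1]
tool_rot: [180.0, 0.5, -4.1]
wrist_force: [-17.1, -1.4, 18.4]
width: 14.1
grip_force: 30.0
```

Call:
servo_tool(moves=[[1,0.0003,0,0,0],[1,0,0,0,0]])

```text
clock: 13.05
tool_pos: [548.3, -188.7, 336.1]
tool_rot: [180.0, 0.5, -4.1]
wrist_force: [-18.3, -2.5, 19.5]
width: 14.1
grip_force: 30.0
```

Call:
servo_tool(moves=[[1,0.0003,0,0,0],[1,0,0,0,0]])

```text
clock: 13.22
tool_pos: [548.4, -188.7, 336.1]
tool_rot: [180.0, 0.6, -4.1]
wrist_force: [-19.3, -1.9, 19.8]
width: 13.9
grip_force: 30.0
```

Butted: the force rises and only about a third of each nudge is followed. Unloading the arm's strain, then opening.

Call:
servo_tool(moves=[[1,-0.0004,0,0,0],[1,-0.0004,0,0,0],[1,-0.0002,0,0,0],[1,0,0,0,0]])

```text
clock: 13.55
tool_pos: [548.0, -188.6, 336.1]
tool_rot: [180.0, 0.4, -4.1]
wrist_force: [-15.1, -1.6, 16.7]
width: 13.8
grip_force: 30.0
```

Call:
servo_tool(moves=[[1,-0.0005,0,0,0],[1,-0.0005,0,0,0],[1,-0.0005,0,0,0],[1,-0.0003,0,0,0],[1,0,0,0,0]])

```text
clock: 13.97
tool_pos: [547.3, -188.6, 336.1]
tool_rot: [180.0, 0.3, -4.1]
wrist_force: [-9.0, -3.1, 11.4]
width: 13.4
grip_force: 30.0
```

Call:
servo_tool(moves=[[1,-0.0005,0,0,0],[1,-0.0005,0,0,0],[1,-0.0005,0,0,0],[1,-0.0003,0,0,0],[1,0,0,0,0]])

```text
clock: 14.38
tool_pos: [546.5, -188.5, 336.2]
tool_rot: [180.0, 0.1, -4.1]
wrist_force: [-4.1, -4.6, 6.6]
width: 14.1
grip_force: 30.0
```

Call:
servo_tool(moves=[[0.6,0,0,0,0],[0.4,0,0,0,0],[0.2,0,0,0,0],[0,0,0,0,0],[0,0,0,0,0]])

```text
clock: 14.8
tool_pos: [547.2, -187.8, 335.6]
tool_rot: [-180.0, 0.0, -4.0]
wrist_force: [-0.8, 0.5, 0.0]
width: 40.9
grip_force: 0.0
```

Call:
servo_tool(moves=[[0,0,0,0,0],[0,0,0,0.004,0],[0,0,0,0.01,0],[0,0,0,0.02,0],[0,0,0,0.03,0]])

```text
clock: 15.22
tool_pos: [546.5, -188.1, 399.2]
tool_rot: [-179.9, 0.2, -4.0]
wrist_force: [1.4, 0.2, 0.7]
width: 43.7
grip_force: 0.0
```

Call:
servo_tool(moves=[[0,0,0,0.03,0],[0,0,0,0.03,0],[0,-0.02,-0.03,0.01,0],[0,-0.03,-0.035,0,0],[0,-0.03,-0.035,0,0]])

```text
clock: 15.63
tool_pos: [472.4, -281.8, 472.1]
tool_rot: [179.9, -0.2, -3.9]
wrist_force: [-0.1, -1.7, -0.8]
width: 43.8
grip_force: 0.0
```

Call:
servo_tool(moves=[[0,-0.03,-0.035,0,0],[0,-0.03,-0.035,0,0],[0,-0.03,-0.035,0,0],[0,-0.03,-0.035,0,0],[0,0,0,0,0]])

```text
clock: 16.05
tool_pos: [357.6, -414.5, 471.1]
tool_rot: [179.8, 0.1, -4.7]
wrist_force: [-0.6, 0.5, 0.2]
width: 44.0
grip_force: 0.0
```

```bash
python3 - <<'E'
from h import *
s=r.sense();print(s["tool_pos"],s["wrist_force"])
a=vision.camera("top")[115:205,130:220,::-1];b=vision.camera("side")[100:170,215:285,::-1]
a=cv2.resize(a,(400,400),interpolation=2);b=cv2.resize(b,(400,400),interpolation=2);cv2.imwrite("pics/p6.png",np.hstack([a,b]))
E
```

```text
[ 357.62738143 -414.49055541  471.08611706] [-0.64059717  0.50045223  0.2339827 ]
```

View pics/p6.png

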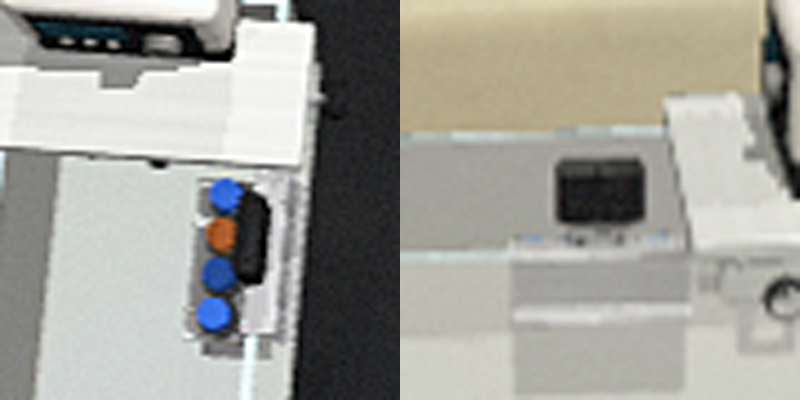

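The carrier hangs upright with its end at the bridge (top view (285,168) against the plate edge at 163). Checking numerically for gap, thermostat shift and seat height.

```bash
python3 - <<'E'
from h import *
t0=cv2.imread("pics/raw_top.png");s0=cv2.imread("pics/raw_side.png")
t1=vision.camera("top")[:,:,::-1].copy();s1=vision.camera("side")[:,:,::-1].copy()
def sh(a,b,x0,y0,x1,y1):
    f=lambda i:cv2.cvtColor(i[y0:y1,x0:x1],6).astype(np.float32)
    return np.round(cv2.phaseCorrelate(f(a),f(b),cv2.createHanningWindow((x1-x0,y1-y0),5))[0],3)
print("thermostat top",sh(t0,t1,118,90,204,150),"tank near-left ctl",sh(t0,t1,112,215,205,255),"centrifuge ctl",sh(t0,t1,20,120,110,230))
print("thermostat side",sh(s0,s1,262,112,302,165),"bench ctl",sh(s0,s1,340,240,460,330))
h=cv2.cvtColor(t1,cv2.COLOR_BGR2HSV).astype(int)
def cen(u,v,hue,tol):
    yy,xx=np.mgrid[:384,:512];hh=abs((h[...,0]-hue+90)%180-90)
    m=(hh<tol)&(h[...,1]>110)&(h[...,2]>50)&(np.hypot(xx-u,yy-v)<5); return onz("top",(xx[m].mean(),yy[m].mean()),131),m.sum()
C=[cen(130+u/4.44,115+v/4.44,hu,14) for u,v,hu in((225,193,108),(221,233,10),(218,273,108),(213,314,108))]
P=np.array([c[0] for c in C]);print(np.round(P,1),[c[1] for c in C]);m=P.mean(0)
ex=np.array([np.cos(np.radians(-4.05)),np.sin(np.radians(-4.05))])
e=np.array([595.3,-191.]);print("yaw",np.degrees(np.arctan2(*(P[0]-P[3])[1::-1])),"gap",(e-m[:2])@ex-45+.5)
E
```

```text
thermostat top [ 0.009 -0.019] tank near-left ctl [ 0.049 -0.25 ] centrifuge ctl [ 0.012 -0.007]
thermostat side [ 0.016 -0.048] bench ctl [-0.012 -0.071]
[[ 579.3 -167.6  131. ]
 [ 558.1 -166.6  131. ]
 [ 535.8 -165.2  131. ]
 [ 514.1 -163.2  131. ]] [np.int64(48), np.int64(47), np.int64(50), np.int64(51)]
yaw -3.8534740511238375 gap 5.657315979819401
```

```bash
python3 - <<'E'
from h import *
t0=cv2.imread("pics/raw_top.png");t1=vision.camera("top")[:,:,::-1].copy();s1=vision.camera("side")[:,:,::-1].copy()
ex=np.array([np.cos(np.radians(-4.05)),np.sin(np.radians(-4.05)),0]);ey=np.array([-ex[1],ex[0],0])
b=np.array([595.3,-191.,140])
for x in(588,590,592,594,596): print(x,[np.round(proj("top",[[x,y,z]])[0],1).tolist() for y,z in((-193,140),(-193,143),(-193,152))],np.round(proj("side",[[x,-205,140]])[0],1))
print("top after cols 188..200, rows 143..158");print(cv2.cvtColor(t1,6)[143:159,186:200])
print("top before");print(cv2.cvtColor(t0,6)[143:159,178:200:2])
print("side rows 134..156 cols 256..275");print(cv2.cvtColor(s1,6)[134:158,254:276])
E
```

```text
588 [[190.5, 154.1], [190.3, 153.8], [189.7, 152.9]] [265.6 145.1]
590 [[190.5, 153.3], [190.3, 153.0], [189.7, 152.1]] [266.3 145.1]
592 [[190.5, 152.5], [190.3, 152.2], [189.8, 151.3]] [267. 145.]
594 [[190.5, 151.6], [190.3, 151.3], [189.8, 150.4]] [267.7 145. ]
596 [[190.6, 150.8], [190.4, 150.5], [189.8, 149.6]] [268.4 144.9]
top after cols 188..200, rows 143..158
[[242 243 243 244 242 243 242 243 243 244 244 253 205 197]
 [241 242 242 243 242 242 243 242 244 244 245 254 205 198]
 [242 242 243 243 242 243 242 242 243 244 245 252 205 196]
 [243 243 244 243 244 244 243 244 244 243 245 249 203 206]
 [245 245 244 244 244 244 244 245 244 243 247 243 192 191]
 [244 244 244 245 243 245 245 246 245 247 248 237 178 186]
 [242 239 240 241 240 240 242 241 242 243 247 228 199 210]
 [250 248 249 247 247 247 247 246 244 245 249 222 205 183]
 [229 233 242 242 247 252 253 254 255 255 255 214 197 189]
 [112  92  84  86  87  93 113 134 143 151 171 152 198 179]
 [220 204 206 231 203 166 164 165 167 150 138 173 216 163]
 [219 192 190 201 202 202 196 187 197 181 201 219 226 164]
 [228 206 195 197 19
[... 2546 characters left out ...]
8 163 183 159 154 159 146 166
  178 177 175 176]
 [162 161 159 160 157 157 161 162 157 158 157 172 189 178 179 181 171 174
  175 174 176 176]
 [157 155 154 156 157 153 152 155 154 153 150 169 183 189 187 188 185 175
  171 164 169 170]
 [199 201 200 202 194 193 194 194 196 195 193 200 189 185 188 186 188 183
  177 169 171 170]
 [207 208 206 211 210 205 204 205 204 205 206 216 193 185 186 185 186 188
  187 185 177 173]
 [200 198 198 199 192 188 188 183 183 183 181 191 186 187 185 186 188 186
  186 189 175 176]
 [183 183 186 184 175 177 176 173 174 172 168 180 186 184 185 185 185 184
  188 186 177 173]
 [176 173 177 175 176 175 175 174 175 177 178 196 200 200 200 199 200 198
  202 195 177 173]]
```

```bash
python3 -c "
from workcell import r
print(r.hand_in())"
```

```text
the job is handed in; nothing more can be done
None
```

The carrier is hooked over the tank's right-hand wall, pressed fully home, slid along the wall until it lightly butted the bridge, then released. The images show no thermostat shift and the job is handed in; camera resolution (about 2 mm) leaves the butting contact resting mainly on the force rise and stall.

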